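Shake vegetable chunks over a roasting tray

TASK

Pick up the scoop by its post and shake its eight sweet potato chunks evenly over the roasting tray, from low above it and without touching the chunks with the fingers, so that all end up in the tray and each of its three bays has at least two. Then stand the empty scoop upright back on the middle of its stone board. Do not shove the tray, and leave the bottle, the jar and the bowl alone.

Things in the scene. Friction and masses are not known exactly. Their poses are not given: they have to be found in the camera images.
- scoop: Aluminium scoop, open-topped trough 140 mm long (x), 70 wide (y), walls 43 high, walls and floor 3 thick, 0.28 kg. Closed at +x, fully open (no lip) at its -x end, the mouth. Origin: centre of the underside, z up as it stands. A bridge 24 mm long at x = +10, top 51 mm up, carries the post. Starts on the board, mouth roughly towards the robot, holding eight chunks in four rows of two.
- scoop_grip (a point): Grip point on the axis of the scoop's handle, a black upright square post 24 x 24 mm from 51 to 106 mm above the scoop's underside, at scoop x = +10, y = 0; this point is 88 mm up. Axes as the scoop's. The post can be taken across x or across y.
- scoop_mouth (a point): Middle of the mouth edge, on the trough's floor (scoop x = -70 mm, y = 0, z = 3 mm); axes as the scoop's. Chunks slide out over it when the mouth is tilted down by about 25 to 37 degrees (friction varies), or 14 to 25 with brisk shaking; levelling it stops them.
- tray: Dark steel roasting tray, loose, 1.2 kg, 210 mm (x) by 300 mm (y), walls 4 thick and 35 high, rolled rim to 40 high on the long sides, floor 4 mm thick. Origin: centre of the underside. Two ribs along x at y = -48 and +48 mm, 8 wide, tops 15 mm up, part it into three bays along y; a chunk belongs to the bay its centre lies over.
- bay_minus (a point): Centre of the floor of the bay at the tray's -y end (tray y = -97 mm).
- bay_mid (a point): Centre of the floor of the middle bay (tray y = 0).
- bay_plus (a point): Centre of the floor of the bay at the tray's +y end (tray y = +97 mm).
- board: Fixed white stone board, 200 mm (x) by 150 mm (y), 15 mm thick, home of the scoop. Origin: centre of its underside. Tray and board may lie either way round, left and right.
- chunk0: Sweet potato chunk, orange block 24 x 20 x 18 mm with rounded edges and a brown skin patch, 12 g, one of eight alike. Origin: its centre.
- chunk1: Sweet potato chunk, orange block 24 x 20 x 18 mm with rounded edges and a brown skin patch, 12 g, one of eight alike. Origin: its centre.
- chunk2: Sweet potato chunk, orange block 24 x 20 x 18 mm with rounded edges and a brown skin patch, 12 g, one of eight alike. Origin: its centre.
- chunk3: Sweet potato chunk, orange block 24 x 20 x 18 mm with rounded edges and a brown skin patch, 12 g, one of eight alike. Origin: its centre.
- chunk4: Sweet potato chunk, orange block 24 x 20 x 18 mm with rounded edges and a brown skin patch, 12 g, one of eight alike. Origin: its centre.
- chunk5: Sweet potato chunk, orange block 24 x 20 x 18 mm with rounded edges and a brown skin patch, 12 g, one of eight alike. Origin: its centre.
- chunk6: Sweet potato chunk, orange block 24 x 20 x 18 mm with rounded edges and a brown skin patch, 12 g, one of eight alike. Origin: its centre.
- chunk7: Sweet potato chunk, orange block 24 x 20 x 18 mm with rounded edges and a brown skin patch, 12 g, one of eight alike. Origin: its centre.
- oil: Green glass bottle, 60 mm across, 200 mm tall, beyond the work; bystander. Origin: centre of its underside.
- jar: Glass jar with a steel cap, 68 mm across, 90 mm tall; bystander. Origin: centre of its underside.
- bowl: White ceramic bowl, 120 mm across, 55 mm tall; bystander. Origin: centre of its underside.
Things that resemble listed ones, but are neither listed nor needed, are in the scene too. Leave any green look-alike of the scoop alone.

How it is judged:
On the way, in this order (a step that is already met when the one before it is completed fails the run):
1. the scoop is lifted clear of the board (height (world z) of scoop above 0.045 m), for 0.1 s.
2. all eight chunks are in the tray while the scoop is still held up (x of chunk0 in the frame of tray between -0.106 and 0.106 m and y of chunk0 in the frame of tray between -0.15 and 0.15 m and z of each of chunk0, chunk1, chunk2, chunk3, chunk4, chunk5, chunk6, chunk7 in the frame of tray below 0.05 m and x of chunk1 in the frame of tray between -0.106 and 0.106 m and y of chunk1 in the frame of tray between -0.15 and 0.15 m and x of chunk2 in the frame of tray between -0.106 and 0.106 m and y of chunk2 in the frame of tray between -0.15 and 0.15 m and x of chunk3 in the frame of tray between -0.106 and 0.106 m and y of chunk3 in the frame of tray between -0.15 and 0.15 m and x of chunk4 in the frame of tray between -0.106 and 0.106 m and y of chunk4 in the frame of tray between -0.15 and 0.15 m and x of chunk5 in the frame of tray between -0.106 and 0.106 m and y of chunk5 in the frame of tray between -0.15 and 0.15 m and x of chunk6 in the frame of tray between -0.106 and 0.106 m and y of chunk6 in the frame of tray between -0.15 and 0.15 m and x of chunk7 in the frame of tray between -0.106 and 0.106 m and y of chunk7 in the frame of tray between -0.15 and 0.15 m and height (world z) of scoop above 0.05 m), for 0.2 s.
At the end, for the whole second after the job is handed in: All eight chunks lie at rest inside the tray, at least two with their centres in each of the three bays (parted at the ribs' middles); the scoop stands upright (within 0.1 rad) and at rest on the board, its centre within 60 mm of the board's centre (x of chunk0 in the frame of tray between -0.106 and 0.106 m and y of chunk0 in the frame of tray between -0.15 and 0.15 m and z of each of chunk0, chunk1, chunk2, chunk3, chunk4, chunk5, chunk6, chunk7 in the frame of tray below 0.05 m and x of chunk1 in the frame of tray between -0.106 and 0.106 m and y of chunk1 in the frame of tray between -0.15 and 0.15 m and x of chunk2 in the frame of tray between -0.106 and 0.106 m and y of chunk2 in the frame of tray between -0.15 and 0.15 m and x of chunk3 in the frame of tray between -0.106 and 0.106 m and y of chunk3 in the frame of tray between -0.15 and 0.15 m and x of chunk4 in the frame of tray between -0.106 and 0.106 m and y of chunk4 in the frame of tray between -0.15 and 0.15 m and x of chunk5 in the frame of tray between -0.106 and 0.106 m and y of chunk5 in the frame of tray between -0.15 and 0.15 m and x of chunk6 in the frame of tray between -0.106 and 0.106 m and y of chunk6 in the frame of tray between -0.15 and 0.15 m and x of chunk7 in the frame of tray between -0.106 and 0.106 m and y of chunk7 in the frame of tray between -0.15 and 0.15 m and (((y of chunk0 in the frame of tray below -0.048 m or y of chunk2 in the frame of tray below -0.048 m or y of chunk4 in the frame of tray below -0.048 m or y of chunk6 in the frame of tray below -0.048 m) and (y of chunk1 in the frame of tray below -0.048 m or y of chunk3 in the frame of tray below -0.048 m or y of chunk5 in the frame of tray below -0.048 m or y of chunk7 in the frame of tray below -0.048 m)) or ((y of chunk0 in the frame of tray below -0.048 m or y of chunk1 in the frame of tray below -0.048 m or y of chunk4 in the frame of tray below -0.048 m or y of chunk5 in the frame of tray below -0.048 m) and (y of chunk2 in the frame of tray below -0.048 m or y of chunk3 in the frame of tray below -0.048 m or y of chunk6 in the frame of tray below -0.048 m or y of chunk7 in the frame of tray below -0.048 m)) or ((y of chunk0 in the frame of tray below -0.048 m or y of chunk1 in the frame of tray below -0.048 m or y of chunk2 in the frame of tray below -0.048 m or y of chunk3 in the frame of tray below -0.048 m) and (y of chunk4 in the frame of tray below -0.048 m or y of chunk5 in the frame of tray below -0.048 m or y of chunk6 in the frame of tray below -0.048 m or y of chunk7 in the frame of tray below -0.048 m))) and (((y of chunk0 in the frame of tray between -0.048 and 0.048 m or y of chunk2 in the frame of tray between -0.048 and 0.048 m or y of chunk4 in the frame of tray between -0.048 and 0.048 m or y of chunk6 in the frame of tray between -0.048 and 0.048 m) and (y of chunk1 in the frame of tray between -0.048 and 0.048 m or y of chunk3 in the frame of tray between -0.048 and 0.048 m or y of chunk5 in the frame of tray between -0.048 and 0.048 m or y of chunk7 in the frame of tray between -0.048 and 0.048 m)) or ((y of chunk0 in the frame of tray between -0.048 and 0.048 m or y of chunk1 in the frame of tray between -0.048 and 0.048 m or y of chunk4 in the frame of tray between -0.048 and 0.048 m or y of chunk5 in the frame of tray between -0.048 and 0.048 m) and (y of chunk2 in the frame of tray between -0.048 and 0.048 m or y of chunk3 in the frame of tray between -0.048 and 0.048 m or y of chunk6 in the frame of tray between -0.048 and 0.048 m or y of chunk7 in the frame of tray between -0.048 and 0.048 m)) or ((y of chunk0 in the frame of tray between -0.048 and 0.048 m or y of chunk1 in the frame of tray between -0.048 and 0.048 m or y of chunk2 in the frame of tray between -0.048 and 0.048 m or y of chunk3 in the frame of tray between -0.048 and 0.048 m) and (y of chunk4 in the frame of tray between -0.048 and 0.048 m or y of chunk5 in the frame of tray between -0.048 and 0.048 m or y of chunk6 in the frame of tray between -0.048 and 0.048 m or y of chunk7 in the frame of tray between -0.048 and 0.048 m))) and (((y of chunk0 in the frame of tray above 0.048 m or y of chunk2 in the frame of tray above 0.048 m or y of chunk4 in the frame of tray above 0.048 m or y of chunk6 in the frame of tray above 0.048 m) and (y of chunk1 in the frame of tray above 0.048 m or y of chunk3 in the frame of tray above 0.048 m or y of chunk5 in the frame of tray above 0.048 m or y of chunk7 in the frame of tray above 0.048 m)) or ((y of chunk0 in the frame of tray above 0.048 m or y of chunk1 in the frame of tray above 0.048 m or y of chunk4 in the frame of tray above 0.048 m or y of chunk5 in the frame of tray above 0.048 m) and (y of chunk2 in the frame of tray above 0.048 m or y of chunk3 in the frame of tray above 0.048 m or y of chunk6 in the frame of tray above 0.048 m or y of chunk7 in the frame of tray above 0.048 m)) or ((y of chunk0 in the frame of tray above 0.048 m or y of chunk1 in the frame of tray above 0.048 m or y of chunk2 in the frame of tray above 0.048 m or y of chunk3 in the frame of tray above 0.048 m) and (y of chunk4 in the frame of tray above 0.048 m or y of chunk5 in the frame of tray above 0.048 m or y of chunk6 in the frame of tray above 0.048 m or y of chunk7 in the frame of tray above 0.048 m))) and linear speed of each of chunk0, chunk1, chunk2, chunk3, chunk4, chunk5, chunk6, chunk7, scoop below 0.03 m/s and horizontal distance between scoop and board below 0.06 m and angle between scoop's own z axis and vertical below 0.1 rad and height (world z) of scoop between 0.008 and 0.022 m); the robot touches nothing.
It fails at once if a chunk is touched by the fingers (contact force between the fingers and chunk0 above 0.5 N or contact force between the fingers and chunk1 above 0.5 N or contact force between the fingers and chunk2 above 0.5 N or contact force between the fingers and chunk3 above 0.5 N or contact force between the fingers and chunk4 above 0.5 N or contact force between the fingers and chunk5 above 0.5 N or contact force between the fingers and chunk6 above 0.5 N or contact force between the fingers and chunk7 above 0.5 N).
It fails at once if a chunk is dropped from height or flung (faster than 2 m/s) (linear speed of any of chunk0, chunk1, chunk2, chunk3, chunk4, chunk5, chunk6, chunk7 above 2 m/s).
It fails at once if the tray is shoved more than 30 mm (distance of tray from where it was at the start of the episode above 0.03 m).
It fails at once if the bottle, jar or bowl is moved more than 30 mm (distance of any of oil, jar, bowl from where it was at the start of the episode above 0.03 m).
It also fails if it takes over 67 s, if anything falls off the work surface, if the arm or the gripper's body presses on something with over 40 N, if the wrist force passes 120 N, or if a joint passes its speed limit or range.

ROBOT

A 6-joint arm with a two-finger parallel gripper is mounted at the origin on the work surface. World frame = base frame: x ahead of the robot, y to its left, z up, the work surface at z = 0. Lengths are in m, angles in rad, forces in N, time in s.
With the tool pointing down it reaches from about 0.25 to 0.775 m from the base axis. Payload 4 kg.
Tool frame: the origin (TCP) lies midway between the tips of the shut fingers; the grasp point (between the pads) lies 19 mm behind it (grip_point_offset is the distance from the TCP to the grasp point, in m); z points along the fingers, y is the line along which they close (so a half turn about z gives the same grasp; the last joint's range is limited). The gripper opens to 94 mm and grips with 3 to 60 N. Pads are 16 mm wide; open, the fingers measure 119 mm over their backs; the gripper's body (75 mm by 177 mm) begins 78 mm behind the grasp point.
Start: joints at [1.163, 0.087, 1.371, -0, 1.684, -0.103], TCP at [0.165, 0.525, 0.181] pointing down, gripper open.
Joint ranges: [-3.1, 3.1], [-0.76, 2.03], [0.27, 2.55], [-1.08, 4.22], [0.17, 2.65], [-2.57, 2.57]. Speed limits (rad/s): [2.79, 2.79, 3.14, 3.14, 3.14, 3.14].

INTERFACE

Orientations are given as [roll, pitch, yaw] about the fixed x, y, z axes, in that order (R = Rz(yaw) Ry(pitch) Rx(roll)).
In Python, from bench import * gives the robot as it stands.
- The arm moves only by the tool carry_out, never from a script. Its argument "commands" is a list of rows, each a list of 6 numbers: the shift along the tool's x, y, z in m, then the turn, a rotation vector about the tool's x, y, z in rad. In form: [[tx, ty, tz, rx, ry, rz], ...]. A call has exactly 5 rows; each row is the pose to reach, as a shift and turn from the pose commanded when the call began, along the tool's axes at that moment; what a row does not reach only later rows make up. A row lasts 1/10 s, in which the tool goes at most 50 mm and 8.59 degrees, less where a joint would pass 70% of its speed; a pose out of reach is approached as far as the arm can. A call with a gripper value outside its range is refused whole. "jaw" is the opening, from 0 (shut) to 1 (fully open), set as the call begins (left out, the last holds). The fingers move at their own pace and stop on an object; the grip force is fixed at half the most. Time passes only in rows, so rows that repeat a pose let the fingers close, or fill a call up. It gives the time, the measured TCP pose, the force, the opening and the grip force at its end, in the units of the state.
- get_obs(): the state, without advancing time (a new reading comes with each control period).
- snapshot(name): name is "scene" or "top" or "wrist"; returns a dict with "img" (400x640x3 uint8, red, green, blue), "range_z" (400x640 float32, m along the optical axis (not along the pixel's ray), 0 where there is no reading), "fx", "fy", "cx", "cy" (pixels), "distortion" ([k1, k2, p1, p2, k3] as OpenCV has them; the pictures are not rectified), "R" (3x3) and "t" (3): a world point X has camera coordinates R X + t. Camera axes: x right, y down, z forward; pixel columns grow to the right and rows downward; lengths in m; the calibration is good to about 2 mm. A picture is of the moment at which its call begins.
- close_job(): hands the job in; it is judged then, once.
The state is a dict: "time": time; "joint_positions": joint angles; "qvel": joint speeds; "joint_torque": joint torques, N m; "tool_pos": TCP position; "ee_rot": TCP orientation; "wrist_force": force on the tool from outside, world axes, zero at the start; "wrist_torque": the same for the moment, N m; "width": finger opening in m; "finger_force": force on a finger pad.
Only numpy, scipy, OpenCV 4.12 (cv2) and the standard library are available. Lean on these libraries where they do the work, as an engineer would, in place of code of your own. Each camera call takes 0.05 s, during which the arm holds its last target. There are 200 camera calls.

## Working session

There is one attempt and no reset: what is moved stays moved. The work goes in short steps, Python scripts to look and compute and a tool call to move; the robot and the scene stay as the last step left them, time stands still between calls to the robot, and variables do not carry over. Pictures are saved under pics/ and viewed, at most 10 in all, crops included, and the job is handed in when it is done.

Besides the shell and the picture viewer there is one more tool, called after "Call:" as name(argument=value, ...) on one line, values as JSON. carry_out: Moves the arm, as the interface text tells. Its arguments: {"type":"object","properties":{"commands":{"type":"array","items":{"type":"array","items":{"type":"number"}}},"jaw":{"type":"number"}},"required":["commands"]}

```bash
mkdir -p pics; ls
cat > h.py <<'E'
from bench import *
import numpy as np, cv2
def snap(n,f=None):
    s=snapshot(n)
    if f: cv2.imwrite('pics/'+f,s['img'][:,:,::-1])
    return s
def pts(s):
    "world point for every pixel (nan where none)"
    K=np.array([[s['fx'],0,s['cx']],[0,s['fy'],s['cy']],[0,0,1]])
    v,u=np.mgrid[0:400,0:640]
    p=cv2.undistortPoints(np.stack([u,v],-1).reshape(-1,1,2).astype(float),K,np.array(s['distortion'])).reshape(400,640,2)
    z=s['range_z'].astype(float); z=np.where(z>0,z,np.nan)
    c=np.dstack([p*z[...,None],z])
    return (c-s['t'])@np.array(s['R'])
E
python3 - <<'E'
from h import *
o=get_obs();print(o)
s=snap('top','top.png');snap('scene','scene.png')
np.savez('top.npz',P=pts(s),img=s['img'])
E
```

```text
pics
{'time': 0.0, 'joint_positions': array([ 1.16291682e+00,  8.79491134e-02,  1.37227057e+00, -2.18580556e-05,
        1.68355848e+00, -1.03090375e-01]), 'qvel': array([ 0.00199084,  0.00042001,  0.00040924,  0.00029508,  0.00098416,
       -0.00121423]), 'joint_torque': array([ 1.44243735e-03, -3.40201557e+01, -3.02417886e+01,  7.16631766e-02,
        3.33473738e-02, -1.84808591e-04]), 'tool_pos': array([0.16481883, 0.52409537, 0.17979916]), 'ee_rot': array([-3.13941652e+00, -2.03295890e-04,  2.83680086e+00]), 'wrist_force': array([0.71404001, 0.29186253, 0.42030714]), 'wrist_torque': array([ 0.0659368 , -0.02747065, -0.03241845]), 'finger_force': 0.0, 'width': 0.09421053634741602}
```

View pics/top.png

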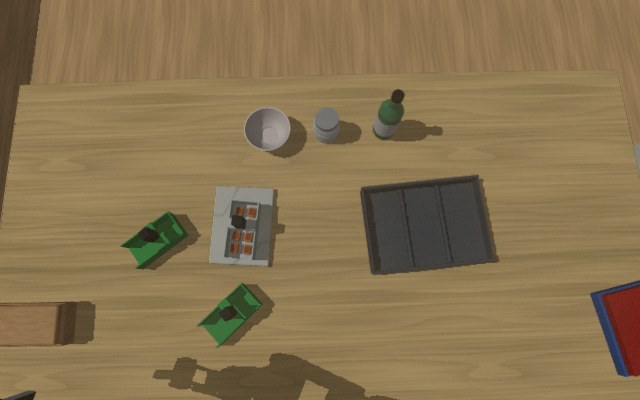

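View pics/scene.png

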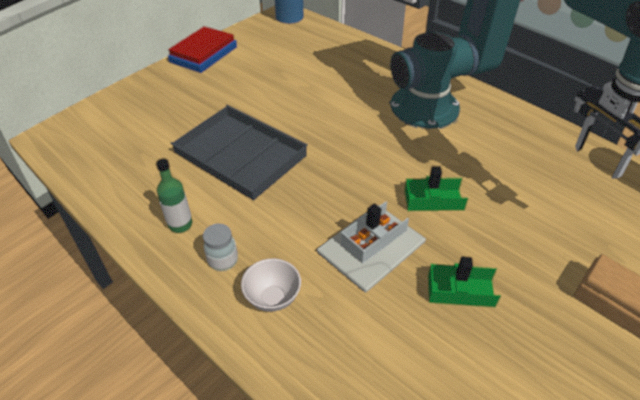

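The scoop is the grey trough on the white board, top view (241,228). It could be confused with the green scoops at (155,240) and (231,315). The tray is at (427,225), the jar at (327,125), the bowl at (268,130) and the bottle at (388,115). I'll choose the grey scoop with the orange chunks, then check it in a crop.

Run:
```python
from h import *
d=np.load('top.npz');P=d['P'];img=d['img']
cv2.imwrite('pics/crop.png',cv2.resize(img[170:280,190:300][:,:,::-1],None,fx=5,fy=5,interpolation=cv2.INTER_CUBIC))
def rect(m,name):
    q=P[m];q=q[~np.isnan(q[:,0])]
    r=cv2.minAreaRect(q[:,:2].astype(np.float32)); print(name,len(q),r,'medz',np.median(q[:,2]).round(4),cv2.boxPoints(r).round(3).tolist())
print('table z',np.nanmedian(P[300:380,300:500,2]))
Z=P[...,2]
reg=np.zeros(Z.shape,bool);reg[180:275,200:285]=1
hsv=cv2.cvtColor(img,cv2.COLOR_RGB2HSV)
big=lambda m:(lambda n:n[1]==1+np.argmax(n[2][1:,4]))(cv2.connectedComponentsWithStats(m.astype(np.uint8)))
rect(big(reg&(Z>.009)&(Z<.021)|reg&(Z>.021)&(Z<.15)),'board+')
rect(big(reg&(Z>.03)&(Z<.075)),'scoop')
rect(big(reg&(Z>.108)),'post top')
rect(big(reg&(Z>.047)&(Z<.062)),'walltop')
org=reg&(hsv[...,0]<12)&(hsv[...,1]>130)&(hsv[...,2]>90)
n=cv2.connectedComponentsWithStats(org.astype(np.uint8))
for i in range(1,n[0]):
    if n[2][i,4]>5: print('ch',n[3][i].round(1),n[2][i,4],np.nanmedian(P[n[1]==i],0).round(3))
reg2=np.zeros(Z.shape,bool);reg2[165:285,350:505]=1
rect(big(reg2&(Z>.02)),'tray rim'); rect(big(reg2&(hsv[...,2]<90)),'tray dark')
for nm,(a,b,c,e) in dict(oil=(85,145,368,408),jar=(100,150,308,346),bowl=(105,155,240,296)).items():
    r=np.zeros(Z.shape,bool);r[a:b,c:e]=1;rect(big(r&(Z>.02)),nm)
```

```text
table z 0.001128496700461468
board+ 4636 ((0.5295864939689636, 0.21116924285888672), (0.15075969696044922, 0.20123346149921417), 85.66613006591797) medz 0.0175 [[0.42399999499320984, 0.14399999380111694], [0.6240000128746033, 0.12800000607967377], [0.6359999775886536, 0.27900001406669617], [0.4350000023841858, 0.2939999997615814]]
scoop 865 ((0.5139680504798889, 0.20448127388954163), (0.07202834635972977, 0.14059817790985107), 83.41426849365234) medz 0.0491 [[0.4399999976158142, 0.1770000010728836], [0.5799999833106995, 0.16099999845027924], [0.5879999995231628, 0.23199999332427979], [0.4480000138282776, 0.24799999594688416]]
post top 124 ((0.5230234265327454, 0.20318932831287384), (0.02467370592057705, 0.02285834029316902), 84.36302185058594) medz 0.1214 [[0.5099999904632568, 0.19200000166893005], [0.5329999923706055, 0.1899999976158142], [0.5360000133514404, 0.21400000154972076], [0.5130000114440918, 0.21699999272823334]]
walltop 205 ((0.5142701864242554, 0.2046804279088974), (0.07201002538204193, 0.13994678854942322), 83.2132339477539) medz 0.0572 [[0.4410000145435333, 0.177000001
[... 1209 characters left out ...]
334808], [0.8109999895095825, -0.1469999998807907], [0.7630000114440918, -0.12399999797344208]]
jar 725 ((0.773162305355072, -0.009556695818901062), (0.06248825043439865, 0.061932194977998734), 38.25164794921875) medz 0.0887 [[0.7289999723434448, -0.004999999888241291], [0.7680000066757202, -0.05299999937415123], [0.8169999718666077, -0.014999999664723873], [0.7789999842643738, 0.03400000184774399]]
bowl 934 ((0.7693043351173401, 0.14229318499565125), (0.11699262261390686, 0.11493924260139465), 78.28425598144531) medz 0.0398 [[0.7009999752044678, 0.09700000286102295], [0.8140000104904175, 0.0729999989271164], [0.8370000123977661, 0.18799999356269836], [0.7250000238418579, 0.210999995470047]]
```

View pics/crop.png

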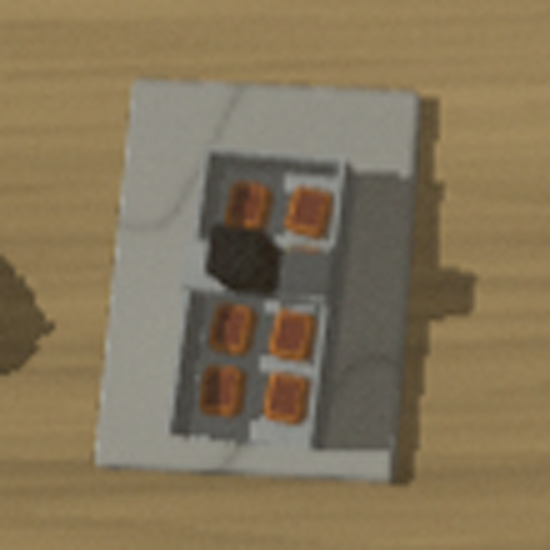

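The crop confirms the choice. It's the grey trough, with its open mouth at the bottom (crop (245,440), towards the robot) and the post at (243,258). Six chunks are visible and two are hidden under the bridge.

```bash
cat >> h.py <<'E'
from scipy.spatial.transform import Rotation as Ro
def scoopR(yaw,tilt=0): # tool orientation for a held scoop; tilt = mouth down, degrees
    Rs=Ro.from_euler('z',yaw)*Ro.from_euler('y',-np.radians(tilt))
    return Rs, Rs*Ro.from_matrix(np.array([[0,1,0],[1,0,0],[0,0,-1.]]))
OFF=np.array([.08,0,.066])   # mouth -> TCP in scoop axes
def mouth_pose(m,yaw,tilt):
    Rs,Rt=scoopR(yaw,tilt); return np.array(m)+Rs.apply(OFF),Rt
def now():
    o=get_obs(); return o['tool_pos'],Ro.from_euler('xyz',o['ee_rot'])
def rel(p,R,cur=None):
    p0,R0=cur or now(); return np.r_[R0.inv().apply(np.array(p)-p0),(R0.inv()*R).as_rotvec()].round(3)
TR=Ro.from_euler('z',.0837); TC=np.array([.517,-.2516,0])
def tray(x,y,z): return TC+TR.apply([x,y,z])
E
python3 - <<'E'
from h import *
print(rel([.524,.2034,.20],scoopR(-.114)[1]))
E
```

```text
[-4.39e-01 -1.98e-01 -2.00e-02 -2.00e-03  1.00e-03  1.38e+00]
```

Call:
carry_out(commands=[[-0.04,-0.018,-0.002,0,0,0.125],[-0.08,-0.036,-0.004,0,0,0.25],[-0.12,-0.054,-0.006,0,0,0.375],[-0.16,-0.072,-0.008,0,0,0.5],[-0.2,-0.09,-0.01,0,0,0.625]], jaw=1)

```text
time: 0.6
tool_pos: [0.3296, 0.3773, 0.1906]
ee_rot: [-3.141, 0.0, 2.207]
wrist_force: [1.5, 0.4, 1.5]
width: 0.0938
finger_force: 0.0
```

Run:
```python
from h import *
print(rel([.524,.2034,.20],scoopR(-.114)[1]))
```

```text
[-0.255  0.053 -0.009 -0.001  0.     0.75 ]
```

Call:
carry_out(commands=[[-0.043,0.009,-0.002,0,0,0.125],[-0.085,0.018,-0.003,0,0,0.25],[-0.128,0.027,-0.005,0,0,0.375],[-0.17,0.036,-0.006,0,0,0.5],[-0.213,0.045,-0.008,0,0,0.625]])

```text
time: 1.1
tool_pos: [0.493, 0.2335, 0.1984]
ee_rot: [-3.141, 0.0, 1.582]
wrist_force: [-0.2, 0.3, 0.3]
width: 0.0935
finger_force: 0.0
```

Run:
```python
from h import *
print(rel([.524,.2034,.20],scoopR(-.114)[1]))
```

```text
[-0.03   0.031 -0.002 -0.001  0.     0.125]
```

Call:
carry_out(commands=[[-0.018,0.018,0,0,0,0.08],[-0.03,0.031,-0.002,0,0,0.125],[-0.03,0.031,0.0,0,0,0.125],[-0.03,0.031,0.0,0,0,0.125],[-0.03,0.031,0.0,0,0,0.125]])

```text
time: 1.6
tool_pos: [0.5227, 0.2066, 0.1989]
ee_rot: [-3.141, -0.0, 1.464]
wrist_force: [-0.3, 0.2, -0.1]
width: 0.0943
finger_force: 0.0
```

Run:
```python
from h import *
print(rel([.524,.2034,.084],scoopR(-.114)[1]))
snap('wrist','w1.png')
```

```text
[-0.003  0.002  0.115 -0.001 -0.     0.008]
```

View pics/w1.png

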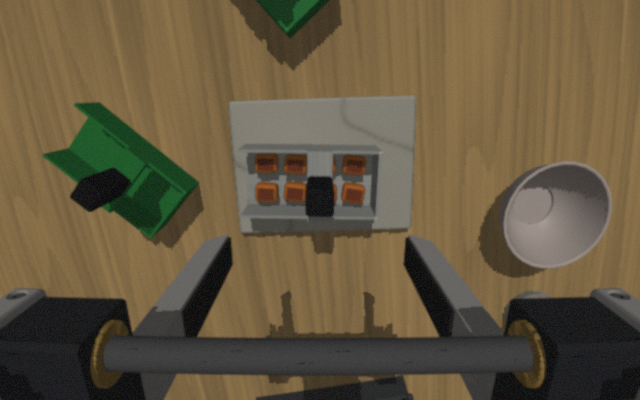

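The wrist view shows the post at (320,197), centred between the fingertips at (230,240) and (407,240), with the chunks well inside the trough. Descending.

Call:
carry_out(commands=[[-0.003,0.002,0.03,0,0,0.008],[-0.003,0.002,0.07,0,0,0.008],[-0.003,0.002,0.1,0,0,0.008],[-0.003,0.002,0.115,0,0,0.008],[-0.003,0.002,0.115,0,0,0.008]])

```text
time: 2.15
tool_pos: [0.5232, 0.2026, 0.0816]
ee_rot: [-3.137, 0.002, 1.455]
wrist_force: [-0.6, -0.1, -1.0]
width: 0.0939
finger_force: 0.0
```

Call:
carry_out(commands=[[0,0,0,0,0,0],[0,0,0,0,0,0],[0,0,0,0,0,0],[0,0,0,0,0,0],[0,0,0,0,0,0]], jaw=0)

```text
time: 2.65
tool_pos: [0.5259, 0.2024, 0.0848]
ee_rot: [3.14, -0.001, 1.454]
wrist_force: [0.0, 0.0, 0.5]
width: 0.0573
finger_force: 0.0
```

Call:
carry_out(commands=[[0,0,0,0,0,0],[0,0,0,0,0,0],[0,0,-0.005,0,0,0],[0,0,-0.015,0,0,0],[0,0,-0.025,0,0,0]])

```text
time: 3.15
tool_pos: [0.5255, 0.2023, 0.11]
ee_rot: [3.141, -0.0, 1.454]
wrist_force: [0.4, 0.2, -0.5]
width: 0.0177
finger_force: 0.0
```

Call:
carry_out(commands=[[0,0,-0.01,0,0,0],[0,0,-0.02,0,0,0],[0,0,-0.03,0,0,0],[0,0,-0.036,0,0,0],[0,0,-0.036,0,0,0]])

```text
time: 3.65
tool_pos: [0.5262, 0.2025, 0.1465]
ee_rot: [3.139, -0.001, 1.454]
wrist_force: [-0.3, -0.2, -0.1]
width: 0.0008
finger_force: 0.0
```

Run:
```python
from h import *
p,R=now()
for y in (.097,0,-.097):
    q,Rq=mouth_pose(tray(.01,y,.075),.0837,0); print(y,q,rel(q,Rq))
snap('wrist','w2.png')
```

```text
0.097 [ 0.5985755  -0.14741537  0.141     ] [-0.339  0.113  0.005  0.002 -0.001 -0.201]
0 [ 0.60668493 -0.24407579  0.141     ] [-0.434  0.132  0.005  0.002 -0.001 -0.201]
-0.097 [ 0.61479435 -0.34073621  0.141     ] [-0.529  0.151  0.005  0.002 -0.001 -0.201]
```

View pics/w2.png

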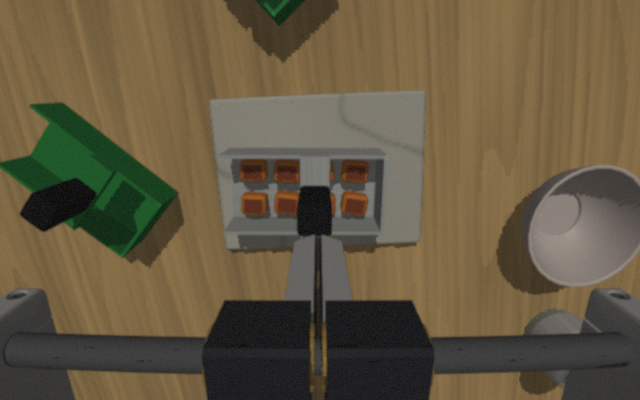

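Run:
```python
from h import *
s=snap('top');P=pts(s);Z=P[...,2]
q=P[180:275,200:285].reshape(-1,3);q=q[(q[:,2]>.1)&(q[:,2]<.13)]
print(len(q),q.min(0),q.max(0))
```

```text
42 [0.51145572 0.19013955 0.10112989] [0.5337829  0.19739125 0.12431252]
```

The picture shows the shut fingers above the post (315,210), with the scoop and chunks undisturbed. The fingers close slowly, at about 75 mm/s, so I lifted too early. I'll reopen, go down and wait.

Call:
carry_out(commands=[[0,0,0,0,0,0],[0,0,0,0,0,0],[0,0,0,0,0,0],[0,0,0,0,0,0],[0,0,0,0,0,0]], jaw=0.8)

```text
time: 4.25
tool_pos: [0.5254, 0.2023, 0.1448]
ee_rot: [-3.141, -0.0, 1.454]
wrist_force: [0.3, -0.6, -0.5]
width: 0.0372
finger_force: 0.0
```

Call:
carry_out(commands=[[0.001,-0.002,0,0,0,0],[0.001,-0.002,0,0,0,0],[0.001,-0.002,0,0,0,0],[0.001,-0.002,0,0,0,0],[0.001,-0.002,0,0,0,0]])

```text
time: 4.75
tool_pos: [0.5236, 0.2035, 0.145]
ee_rot: [3.142, -0.0, 1.454]
wrist_force: [0.2, -0.6, 0.5]
width: 0.0742
finger_force: 0.0
```

Call:
carry_out(commands=[[0,0,0.015,0,0,0],[0,0,0.03,0,0,0],[0,0,0.045,0,0,0],[0,0,0.058,0,0,0],[0,0,0.063,0,0,0]])

```text
time: 5.25
tool_pos: [0.522, 0.203, 0.0789]
ee_rot: [-3.137, 0.002, 1.454]
wrist_force: [0.5, -0.8, 0.7]
width: 0.0755
finger_force: 0.0
```

Call:
carry_out(commands=[[0,0,0,0,0,0],[0,0,0,0,0,0],[0,0,0,0,0,0],[0,0,0,0,0,0],[0,0,0,0,0,0]], jaw=0)

```text
time: 5.75
tool_pos: [0.524, 0.2036, 0.0827]
ee_rot: [3.14, -0.001, 1.454]
wrist_force: [1.5, 0.2, -0.0]
width: 0.0386
finger_force: 0.0
```

Call:
carry_out(commands=[[0,0,0,0,0,0],[0,0,0,0,0,0],[0,0,0,0,0,0],[0,0,0,0,0,0],[0,0,0,0,0,0]])

```text
time: 6.25
tool_pos: [0.5237, 0.2035, 0.0822]
ee_rot: [3.141, -0.0, 1.454]
wrist_force: [0.3, -0.4, 0.6]
width: 0.0235
finger_force: 30.0
```

Call:
carry_out(commands=[[0,0,-0.005,0,0,0],[0,0,-0.015,0,0,0],[0,0,-0.03,0,0,0],[0,0,-0.045,0,0,0],[0,0,-0.06,0,0,0]])

```text
time: 6.75
tool_pos: [0.5239, 0.2036, 0.1439]
ee_rot: [3.14, -0.001, 1.454]
wrist_force: [0.8, -0.5, -3.9]
width: 0.0242
finger_force: 30.0
```

```bash
sed -i 's/.08,0,.066/.08,0,.064/' h.py
python3 - <<'E'
from h import *
for y in (.097,0,-.097):
    q,Rq=mouth_pose(tray(.01,y,.078),.0837,0); print(y,q,rel(q,Rq))
E
```

```text
0.097 [ 0.5985755  -0.14741537  0.142     ] [-0.34   0.115  0.002  0.001 -0.    -0.201]
0 [ 0.60668493 -0.24407579  0.142     ] [-0.435  0.134  0.002  0.001 -0.    -0.201]
-0.097 [ 0.61479435 -0.34073621  0.142     ] [-0.53   0.154  0.002  0.001 -0.    -0.201]
```

Call:
carry_out(commands=[[-0.008,0.003,0,0,0,-0.005],[-0.026,0.009,0,0,0,-0.015],[-0.05,0.017,0,0,0,-0.03],[-0.078,0.026,0,0,0,-0.046],[-0.106,0.036,0,0,0,-0.063]])

```text
time: 7.25
tool_pos: [0.5468, 0.0925, 0.1418]
ee_rot: [-3.141, 0.0, 1.518]
wrist_force: [0.2, 0.4, -3.4]
width: 0.0235
finger_force: 30.0
```

Call:
carry_out(commands=[[-0.028,0.009,0,0,0,-0.017],[-0.056,0.017,0,0,0,-0.034],[-0.084,0.025,0,0,0,-0.051],[-0.112,0.034,0,0,0,-0.068],[-0.138,0.042,0,0,0,-0.083]])

```text
time: 7.75
tool_pos: [0.5813, -0.0482, 0.1417]
ee_rot: [-3.141, 0.0, 1.6]
wrist_force: [0.6, 0.5, -4.0]
width: 0.0238
finger_force: 30.0
```

Run:
```python
from h import *
q,Rq=mouth_pose(tray(.01,.097,.078),.0837,0); print(q,rel(q,Rq))
```

```text
[ 0.5985755  -0.14741537  0.142     ] [-0.1    0.014 -0.    -0.001  0.    -0.055]
```

Call:
carry_out(commands=[[-0.028,0.004,0,0,0,-0.017],[-0.054,0.008,0,0,0,-0.032],[-0.078,0.011,0,0,0,-0.045],[-0.094,0.013,0,0,0,-0.053],[-0.1,0.014,0,0,0,-0.055]])

```text
time: 8.25
tool_pos: [0.5979, -0.148, 0.1413]
ee_rot: [-3.14, 0.0, 1.652]
wrist_force: [0.1, 0.1, -3.5]
width: 0.0236
finger_force: 30.0
```

```bash
cat >> h.py <<'E'
def plan(y,tilts,z=.062,x=.01):
    for t in tilts: print(t,rel(*mouth_pose(tray(x,y,z),.0837,t)).tolist())
E
python3 - <<'E'
from h import *
plan(.097,(0,5,10,15,20))
s=snap('top','t2.png')
cv2.imwrite('pics/t2c.png',cv2.resize(s['img'][120:290,330:510][:,:,::-1],None,fx=3,fy=3))
E
```

```text
0 [0.001, 0.001, 0.015, -0.001, 0.0, -0.002]
5 [0.001, -0.005, 0.009, -0.088, 0.001, -0.002]
10 [0.001, -0.012, 0.002, -0.176, 0.001, -0.002]
15 [0.0, -0.019, -0.003, -0.263, 0.001, -0.002]
20 [0.0, -0.026, -0.008, -0.35, 0.001, -0.002]
```

View pics/t2c.png

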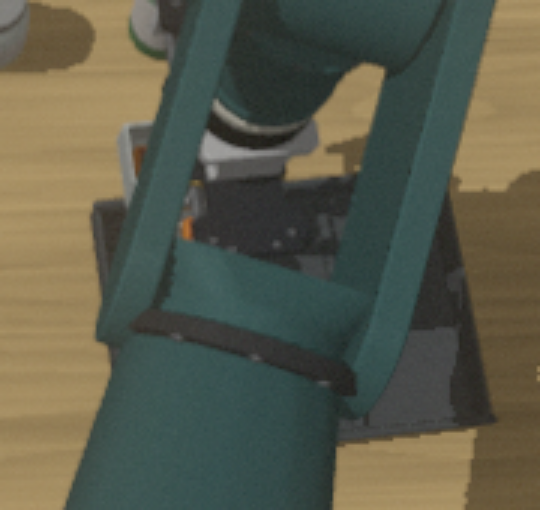

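The arm blocks the top view: the scoop shows only at (130,150) and (240,165), and the tray only around its rim. I'll monitor numerically from the wrist camera, and tilt to 15°.

Call:
carry_out(commands=[[0.001,0.001,0.008,0,0,0],[0.001,0.001,0.015,0,0,0],[0.001,-0.005,0.009,-0.088,0,0],[0.001,-0.012,0.002,-0.176,0,0],[0,-0.019,-0.003,-0.263,0,0]])

```text
time: 8.8
tool_pos: [0.5789, -0.1456, 0.1442]
ee_rot: [2.877, -0.001, 1.657]
wrist_force: [-0.2, -0.3, -3.2]
width: 0.0236
finger_force: 30.0
```

```bash
cat >> h.py <<'E'
def status(f=None):
    s=snap('wrist',f); P=pts(s); hsv=cv2.cvtColor(s['img'],cv2.COLOR_RGB2HSV)
    m=((hsv[...,0]<13)&(hsv[...,1]>150)&(hsv[...,2]>60)&~np.isnan(P[...,0])).astype(np.uint8)
    n,l,st,c=cv2.connectedComponentsWithStats(cv2.erode(m,np.ones((2,2))))
    p,R=now(); Rs=R*Ro.from_matrix(np.array([[0,1,0],[1,0,0],[0,0,-1.]])).inv()
    o=get_obs(); print('t',round(o['time'],2),'tilt',np.degrees(Rs.as_euler('zyx')[1]).round(1),'mouth',TR.inv().apply(p-Rs.apply(OFF)-TC).round(3))
    for i in range(1,n):
        if st[i,4]>25:
            w=np.median(P[l==i],0); sc=Rs.inv().apply(w-p)+OFF; t=TR.inv().apply(w-TC)
            print('px',c[i].round(),st[i,4],'from mouth',(sc*1000).round(),'tray',(t*1000).round())
E
python3 - <<'E'
from h import *
status('w3.png'); plan(.097,(15,20,23,26,29,32))
E
```

```text
t 8.85 tilt -14.9 mouth [0.005 0.101 0.06 ]
px [237. 196.] 177 from mouth [25. 11. 17.] tray [ 25. 112.  83.]
px [278. 197.] 165 from mouth [56. 10. 17.] tray [ 55. 111.  92.]
px [369. 196.] 204 from mouth [122.  10.  18.] tray [118. 111. 109.]
px [277. 230.] 216 from mouth [ 54. -16.  17.] tray [53. 85. 91.]
px [239. 233.] 353 from mouth [ 25. -18.  17.] tray [25. 83. 83.]
px [368. 232.] 319 from mouth [121. -17.  18.] tray [118.  84. 109.]
15 [-0.004, 0.005, -0.0, 0.0, -0.002, 0.001]
20 [-0.004, -0.001, -0.007, -0.087, -0.002, 0.001]
23 [-0.004, -0.005, -0.011, -0.139, -0.002, 0.001]
26 [-0.004, -0.009, -0.015, -0.192, -0.002, 0.001]
29 [-0.004, -0.013, -0.018, -0.244, -0.002, 0.001]
32 [-0.004, -0.017, -0.021, -0.297, -0.002, 0.001]
```

View pics/w3.png

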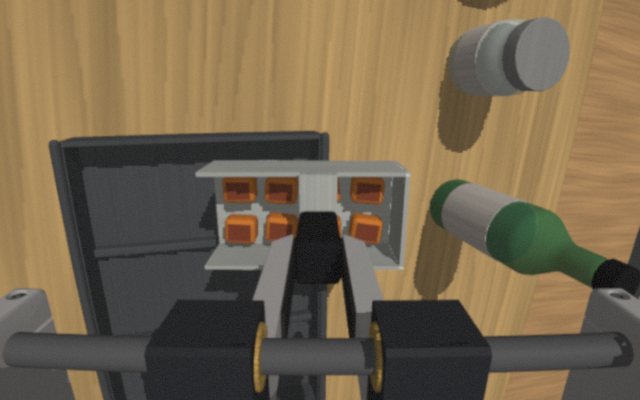

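The picture shows the six visible chunks in place in the trough at rows ~190 and ~230, the mouth at (215,225) over the near bay of the tray, and the rib at (150,247). I'll use tilt pulses from here.

Call:
carry_out(commands=[[-0.004,-0.001,-0.007,-0.087,0,0],[-0.004,-0.007,-0.013,-0.165,0,0],[-0.004,-0.009,-0.015,-0.192,0,0],[-0.004,-0.009,-0.015,-0.192,0,0],[-0.004,-0.001,-0.007,-0.087,0,0]])

```text
time: 9.35
tool_pos: [0.572, -0.1505, 0.1479]
ee_rot: [2.802, -0.003, 1.652]
wrist_force: [-1.2, 0.1, -4.1]
width: 0.0239
finger_force: 30.0
```

Run:
```python
from h import *
status(); plan(.097,(20,26,29,32))
```

```text
t 9.4 tilt -19.5 mouth [0.016 0.095 0.062]
px [360. 199.] 265 from mouth [104.  10.  18.] tray [108. 105. 114.]
px [250. 196.] 155 from mouth [23. 12. 18.] tray [ 32. 108.  87.]
px [249. 232.] 350 from mouth [ 21. -15.  19.] tray [30. 80. 86.]
px [360. 233.] 184 from mouth [104. -17.  18.] tray [108.  79. 114.]
20 [0.002, -0.006, -0.003, -0.007, -0.002, -0.001]
26 [0.002, -0.013, -0.011, -0.111, -0.002, -0.001]
29 [0.002, -0.017, -0.014, -0.164, -0.002, -0.002]
32 [0.002, -0.021, -0.018, -0.216, -0.001, -0.002]
```

```bash
cat >> h.py <<'E'
def floor(f=None):
    s=snap('wrist',f); P=pts(s); T=TR.inv().apply((P-TC).reshape(-1,3)).reshape(P.shape)
    m=(abs(T[...,0])<.095)&(abs(T[...,1])<.14)&(T[...,2]>.013)&(T[...,2]<.045)&(abs(abs(T[...,1])-.048)>.006)
    n,l,st,c=cv2.connectedComponentsWithStats(m.astype(np.uint8))
    for i in range(1,n):
        if st[i,4]>40: print('floor px',c[i].round(),st[i,4],(np.median(T[l==i],0)*1000).round(),'size',(np.ptp(T[l==i],axis=0)*1000).round(), 'rgb',s['img'][l==i].mean(0).round())
    return s
E
python3 - <<'E'
from h import *
s=floor(); hsv=cv2.cvtColor(s['img'],cv2.COLOR_RGB2HSV)
m=((hsv[...,0]<15)&(hsv[...,1]>120)&(hsv[...,2]>30)).astype(np.uint8)
m[:, :50]=0;m[:150]=0;m[290:]=0;m[:,430:]=0
cv2.imwrite('pics/w4.png',cv2.resize(s['img'][130:300,50:430][:,:,::-1],None,fx=2,fy=2))
E
```

```text
floor px [167. 175.] 687 [-20. 113.  20.] size [24. 21. 10.] rgb [169. 100.  45.]
floor px [164. 210.] 654 [-26.  82.  20.] size [24. 21. 10.] rgb [171. 101.  45.]
```

View pics/w4.png

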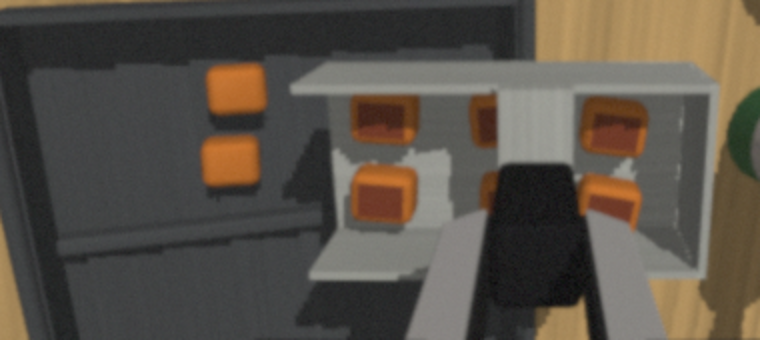

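The crop shows exactly two chunks in the near bay, at (235,88) and (232,162), and six still in the trough. Levelling and moving to the middle bay.

Run:
```python
from h import *
plan(.097,(12,5)); plan(.06,(5,)); plan(0,(5,15))
```

```text
12 [0.002, 0.001, 0.01, 0.138, -0.002, 0.002]
5 [0.002, 0.007, 0.021, 0.26, -0.002, 0.002]
5 [-0.035, 0.007, 0.021, 0.26, -0.002, 0.002]
5 [-0.095, 0.006, 0.021, 0.26, -0.002, 0.002]
15 [-0.095, -0.002, 0.005, 0.086, -0.002, 0.002]
```

Call:
carry_out(commands=[[0.002,0.001,0.01,0.138,0,0],[-0.002,0.007,0.021,0.26,0,0],[-0.015,0.007,0.021,0.26,0,0],[-0.035,0.007,0.021,0.26,0,0],[-0.056,0.007,0.021,0.26,0,0]])

```text
time: 9.95
tool_pos: [0.5967, -0.2062, 0.1342]
ee_rot: [3.05, -0.0, 1.657]
wrist_force: [0.1, -0.2, -4.0]
width: 0.0237
finger_force: 30.0
```

Run:
```python
from h import *
plan(0,(5,10,15,20))
```

```text
5 [-0.039, 0.001, 0.001, 0.004, -0.0, 0.003]
10 [-0.039, -0.005, -0.005, -0.083, -0.0, 0.002]
15 [-0.039, -0.012, -0.011, -0.17, -0.001, 0.002]
20 [-0.039, -0.019, -0.017, -0.257, -0.001, 0.002]
```

Call:
carry_out(commands=[[-0.018,0.001,0,0,0,0],[-0.033,0.001,0,0,0,0],[-0.039,-0.005,-0.005,-0.083,0,0],[-0.039,-0.012,-0.011,-0.17,0,0],[-0.039,-0.012,-0.011,-0.17,0,0]])

```text
time: 10.45
tool_pos: [0.5823, -0.2465, 0.1432]
ee_rot: [2.884, -0.001, 1.652]
wrist_force: [-0.3, 0.6, -3.8]
width: 0.0234
finger_force: 30.0
```

Run:
```python
from h import *
status(); floor(); plan(0,(15,20,25,26,20))
```

```text
t 10.5 tilt -14.8 mouth [ 0.006 -0.     0.062]
px [225. 195.] 175 from mouth [11. 12. 16.] tray [12. 11. 80.]
px [364. 202.] 391 from mouth [111.   6.  16.] tray [110.   6. 106.]
px [223. 232.] 346 from mouth [  6. -17.  16.] tray [  8. -17.  79.]
px [361. 235.] 135 from mouth [110. -19.  16.] tray [109. -19. 106.]
floor px [173.  57.] 788 [-19. 112.  20.] size [24. 20. 10.] rgb [178. 107.  49.]
floor px [170.  98.] 761 [-25.  80.  20.] size [24. 21. 10.] rgb [178. 107.  49.]
15 [0.001, 0.002, 0.001, -0.001, 0.001, -0.001]
20 [0.001, -0.004, -0.006, -0.089, 0.001, -0.001]
25 [0.001, -0.01, -0.012, -0.176, 0.001, -0.001]
26 [0.001, -0.012, -0.013, -0.193, 0.001, -0.001]
20 [0.001, -0.004, -0.006, -0.089, 0.001, -0.001]
```

Call:
carry_out(commands=[[0.001,-0.004,-0.006,-0.089,0,0],[0.001,-0.01,-0.012,-0.176,0,0],[0.001,-0.011,-0.013,-0.185,0,0],[0.001,-0.004,-0.006,-0.089,0,0],[0.001,0.003,0.002,0.0,0,0]])

```text
time: 11.05
tool_pos: [0.5897, -0.2454, 0.1441]
ee_rot: [2.884, 0.002, 1.653]
wrist_force: [0.5, 0.4, -2.7]
width: 0.0238
finger_force: 30.0
```

Run:
```python
from h import *
status(); floor(); plan(0,(10,5));plan(-.06,(5,)); plan(-.097,(5,))
```

```text
t 11.1 tilt -14.7 mouth [0.016 0.    0.061]
px [279. 196.] 175 from mouth [47. 10. 19.] tray [57. 11. 91.]
px [351. 206.] 383 from mouth [100.   3.  19.] tray [108.   4. 104.]
px [281. 232.] 80 from mouth [ 47. -18.  19.] tray [ 57. -17.  91.]
px [351. 233.] 70 from mouth [101. -18.  19.] tray [109. -18. 105.]
floor px [161.  58.] 827 [-19. 111.  20.] size [24. 21. 10.] rgb [174. 104.  48.]
floor px [157.  99.] 754 [-25.  80.  20.] size [24. 21. 10.] rgb [177. 106.  48.]
floor px [151. 174.] 701 [-36.  19.  20.] size [24. 21. 11.] rgb [177. 105.  46.]
floor px [162. 206.] 651 [-31. -10.  20.] size [24. 21. 10.] rgb [179. 106.  46.]
10 [-0.001, -0.0, 0.004, 0.086, -0.0, 0.003]
5 [-0.001, 0.005, 0.012, 0.173, -0.0, 0.003]
5 [-0.061, 0.004, 0.012, 0.173, -0.0, 0.003]
5 [-0.098, 0.004, 0.012, 0.173, -0.0, 0.003]
```

Two chunks are in each of the first two bays and four are left for the third.

Call:
carry_out(commands=[[-0.004,0.005,0.012,0.15,0,0],[-0.018,0.005,0.012,0.173,0,0],[-0.038,0.005,0.012,0.173,0,0],[-0.06,0.004,0.012,0.173,0,0],[-0.08,0.004,0.012,0.173,0,0]])

```text
time: 11.65
tool_pos: [0.6032, -0.3262, 0.1337]
ee_rot: [3.052, 0.002, 1.654]
wrist_force: [0.9, 0.1, -3.2]
width: 0.0236
finger_force: 30.0
```

Run:
```python
from h import *
plan(-.097,(10,15,20,25,27))
```

```text
10 [-0.015, -0.002, -0.005, -0.085, 0.002, -0.0]
15 [-0.015, -0.008, -0.012, -0.172, 0.002, 0.0]
20 [-0.015, -0.015, -0.017, -0.26, 0.002, 0.0]
25 [-0.015, -0.022, -0.022, -0.347, 0.002, 0.0]
27 [-0.015, -0.025, -0.024, -0.382, 0.002, 0.0]
```

Call:
carry_out(commands=[[-0.012,-0.002,-0.005,-0.085,0,0],[-0.015,-0.008,-0.012,-0.172,0,0],[-0.015,-0.015,-0.017,-0.26,0,0],[-0.015,-0.022,-0.022,-0.347,0,0],[-0.015,-0.025,-0.024,-0.382,0,0]])

```text
time: 12.15
tool_pos: [0.5746, -0.3433, 0.1556]
ee_rot: [2.67, 0.003, 1.651]
wrist_force: [0.3, -0.7, -4.0]
width: 0.0236
finger_force: 30.0
```

Call:
carry_out(commands=[[0,0,0,0,0,0],[0,0,0,0,0,0],[0,0,0,0,0,0],[0,0,0,0,0,0],[0,0,0,0,0,0]])

```text
time: 12.65
tool_pos: [0.5777, -0.3408, 0.154]
ee_rot: [2.673, 0.0, 1.656]
wrist_force: [-0.6, -0.6, -3.7]
width: 0.0236
finger_force: 30.0
```

Run:
```python
from h import *
status(); floor(); plan(-.097,(20,27,30,34))
```

```text
t 12.7 tilt -26.8 mouth [ 0.01  -0.094  0.061]
px [245. 197.] 155 from mouth [27. 10. 16.] tray [ 27. -84.  87.]
px [346. 210.] 260 from mouth [100.  -0.  16.] tray [ 93. -94. 121.]
px [258. 238.] 344 from mouth [ 34. -22.  17.] tray [  34. -116.   91.]
floor px [131.  56.] 917 [-37.  18.  20.] size [24. 21. 11.] rgb [164.  98.  44.]
floor px [143.  96.] 820 [-32. -12.  20.] size [24. 19.  8.] rgb [167.  99.  44.]
20 [-0.003, 0.007, 0.009, 0.12, -0.001, 0.001]
27 [-0.003, 0.0, -0.002, -0.003, -0.001, 0.001]
30 [-0.003, -0.003, -0.006, -0.055, -0.001, 0.001]
34 [-0.003, -0.008, -0.011, -0.125, -0.001, 0.001]
```

Call:
carry_out(commands=[[-0.003,-0.003,-0.006,-0.055,0,0],[-0.003,-0.008,-0.011,-0.125,0,0],[-0.003,-0.008,-0.011,-0.125,0,0],[-0.003,-0.008,-0.011,-0.125,0,0],[-0.003,-0.008,-0.011,-0.125,0,0]])

```text
time: 13.25
tool_pos: [0.5661, -0.3452, 0.161]
ee_rot: [2.547, 0.001, 1.655]
wrist_force: [-0.2, 0.3, -3.5]
width: 0.0236
finger_force: 30.0
```

Run:
```python
from h import *
status(); floor(); plan(-.097,(34,38,42))
```

```text
t 13.3 tilt -33.9 mouth [ 0.011 -0.098  0.063]
px [240. 210.] 377 from mouth [22.  0. 17.] tray [ 19. -97.  89.]
px [235. 238.] 322 from mouth [ 16. -22.  17.] tray [  15. -119.   86.]
floor px [123.  50.] 975 [-37.  17.  20.] size [25. 20. 10.] rgb [164.  98.  44.]
floor px [134.  91.] 880 [-33. -12.  20.] size [24. 20. 10.] rgb [167.  99.  44.]
floor px [122. 188.] 788 [-50. -85.  20.] size [25. 21. 10.] rgb [172. 101.  44.]
floor px [124. 219.] 794 [ -52. -110.   20.] size [25. 22. 10.] rgb [170. 100.  44.]
34 [0.0, -0.001, 0.001, 0.001, 0.0, 0.002]
38 [0.0, -0.006, -0.005, -0.069, 0.0, 0.002]
42 [0.0, -0.011, -0.01, -0.139, 0.0, 0.002]
```

Call:
carry_out(commands=[[0,-0.001,0.001,0,0,0],[0,-0.003,-0.002,-0.035,0,0],[0,-0.003,-0.002,-0.035,0,0],[0,-0.003,-0.002,-0.035,0,0],[0,-0.003,-0.002,-0.035,0,0]])

```text
time: 13.85
tool_pos: [0.562, -0.3454, 0.1605]
ee_rot: [2.513, 0.0, 1.655]
wrist_force: [0.0, 0.3, -2.4]
width: 0.0238
finger_force: 30.0
```

Run:
```python
from h import *
status(); s=floor(); cv2.imwrite('pics/w5.png',s['img'][:,:,::-1]); plan(-.097,(25,15,5),z=.075)
```

```text
t 13.9 tilt -35.9 mouth [ 0.01  -0.097  0.062]
floor px [122.  50.] 1001 [-38.  17.  20.] size [25. 21. 10.] rgb [163.  97.  44.]
floor px [134.  91.] 891 [-33. -12.  20.] size [24. 20. 10.] rgb [167.  99.  44.]
floor px [127. 192.] 1473 [-48. -87.  21.] size [43. 27. 17.] rgb [168.  99.  43.]
floor px [130. 223.] 1445 [ -48. -113.   21.] size [43. 29. 16.] rgb [167.  98.  43.]
25 [0.0, 0.019, 0.006, 0.193, -0.0, 0.001]
15 [0.0, 0.026, 0.022, 0.367, 0.0, 0.001]
5 [0.0, 0.029, 0.04, 0.542, 0.0, 0.001]
```

View pics/w5.png

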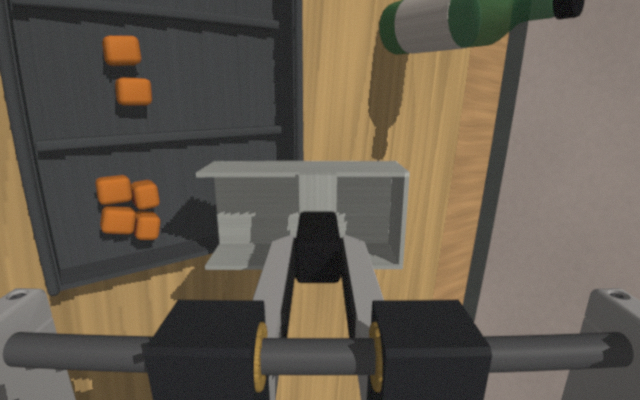

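The picture shows four chunks in the far bay, around (128,208), two in the middle bay at (122,50) and (134,91), and an empty trough. That makes 2/2/4. Levelling, then returning to the board.

Call:
carry_out(commands=[[0,0.013,0,0.13,0,0],[0,0.02,0.008,0.26,0,0],[0,0.026,0.022,0.39,0,0],[0,0.028,0.034,0.52,0,0],[0,0.028,0.04,0.62,0,0]])

```text
time: 14.45
tool_pos: [0.6103, -0.3405, 0.1446]
ee_rot: [3.134, 0.0, 1.656]
wrist_force: [-0.0, -0.6, -3.3]
width: 0.0234
finger_force: 30.0
```

```bash
cat >> h.py <<'E'
def home(z,yaw=-.08):
    Rs,Rt=scoopR(yaw); print(z,rel(np.array([.5296,.2112,z])+Rs.apply([.01,0,0]),Rt).tolist())
E
python3 - <<'E'
from h import *
status();home(.155)
E
```

```text
t 14.5 tilt -0.2 mouth [ 0.008 -0.095  0.076]
0.155 [0.554, -0.024, -0.013, 0.004, -0.003, 0.169]
```

Call:
carry_out(commands=[[0.01,0,-0.005,0,0,0.003],[0.04,-0.002,-0.013,0.004,0,0.012],[0.08,-0.004,-0.013,0.004,0,0.025],[0.12,-0.005,-0.013,0.004,0,0.037],[0.16,-0.007,-0.013,0.004,0,0.049]])

```text
time: 15.0
tool_pos: [0.5862, -0.1812, 0.1594]
ee_rot: [3.132, -0.001, 1.603]
wrist_force: [0.0, 0.9, -3.4]
width: 0.0234
finger_force: 30.0
```

Call:
carry_out(commands=[[0.04,0,0,0,0,0.012],[0.08,0,0,0,0,0.025],[0.12,0,0,0,0,0.037],[0.16,0,0,0,0,0.049],[0.2,0,0,0,0,0.061]])

```text
time: 15.5
tool_pos: [0.5791, 0.0187, 0.1596]
ee_rot: [3.132, -0.003, 1.543]
wrist_force: [0.8, 0.2, -3.7]
width: 0.024
finger_force: 30.0
```

Run:
```python
from h import *
home(.155)
```

```text
0.155 [0.191, -0.045, 0.005, 0.01, -0.003, 0.052]
```

Call:
carry_out(commands=[[0.045,-0.011,0,0.005,0,0.012],[0.09,-0.022,0,0.01,-0.003,0.025],[0.135,-0.033,0,0.01,-0.003,0.037],[0.175,-0.042,0,0.01,-0.003,0.049],[0.191,-0.045,0,0.01,-0.003,0.052]])

```text
time: 16.0
tool_pos: [0.538, 0.2129, 0.1594]
ee_rot: [-3.139, -0.003, 1.495]
wrist_force: [-0.1, 0.2, -2.5]
width: 0.0239
finger_force: 30.0
```

Run:
```python
from h import *
home(.09);home(.083)
```

```text
0.09 [-0.003, 0.002, 0.069, -0.002, -0.003, 0.005]
0.083 [-0.003, 0.002, 0.076, -0.002, -0.003, 0.005]
```

Call:
carry_out(commands=[[0,0,0.015,0,0,0.005],[-0.002,0.002,0.033,0,0,0.005],[-0.002,0.002,0.05,0,0,0.005],[-0.002,0.002,0.062,0,0,0.005],[-0.002,0.002,0.068,0,0,0.005]])

```text
time: 16.5
tool_pos: [0.5405, 0.2054, 0.0876]
ee_rot: [-3.135, 0.003, 1.486]
wrist_force: [-0.3, -0.1, -3.5]
width: 0.0236
finger_force: 30.0
```

Call:
carry_out(commands=[[0,0,0.002,0,0,0],[0,0,0.004,0,0,0],[0,0,0.006,0,0,0],[0,0,0.008,0,0,0],[0,0,0.008,0,0,0]])

```text
time: 17.0
tool_pos: [0.5422, 0.2071, 0.0839]
ee_rot: [-3.139, 0.002, 1.488]
wrist_force: [-4.2, -1.5, 5.3]
width: 0.0235
finger_force: 30.0
```

It's in contact with the board, pushing back with about 5 N. Releasing.

Call:
carry_out(commands=[[0,0,0,0,0,0],[0,0,0,0,0,0],[0,0,0,0,0,0],[0,0,0,0,0,0],[0,0,0,0,0,0]], jaw=0.9)

```text
time: 17.5
tool_pos: [0.5416, 0.2071, 0.0811]
ee_rot: [-3.137, 0.002, 1.488]
wrist_force: [0.7, -0.1, -0.2]
width: 0.0601
finger_force: 0.0
```

Call:
carry_out(commands=[[0,0,0,0,0,0],[0,0,0,0,0,0],[0,0,-0.01,0,0,0],[0,0,-0.025,0,0,0],[0,0,-0.045,0,0,0]])

```text
time: 18.0
tool_pos: [0.5416, 0.2071, 0.1272]
ee_rot: [-3.136, 0.003, 1.488]
wrist_force: [-0.8, -0.2, -0.3]
width: 0.0844
finger_force: 0.0
```

Call:
carry_out(commands=[[0,0,-0.03,0,0,0],[0,0,-0.06,0,0,0],[0.04,0,-0.08,0,0,0],[0.08,0,-0.08,0,0,0],[0.12,0,-0.08,0,0,0]])

```text
time: 18.5
tool_pos: [0.5533, 0.3283, 0.2099]
ee_rot: [3.142, -0.001, 1.487]
wrist_force: [-0.1, -0.1, -0.1]
width: 0.0843
finger_force: 0.0
```

Call:
carry_out(commands=[[0.04,0,0,0,0,0],[0.08,0,0,0,0,0],[0.1,0,0,0,0,0],[0.1,0,0,0,0,0],[0.1,0,0,0,0,0]])

```text
time: 19.0
tool_pos: [0.5606, 0.4264, 0.2067]
ee_rot: [-3.138, 0.002, 1.488]
wrist_force: [0.5, -0.1, 0.0]
width: 0.0846
finger_force: 0.0
```

Run:
```python
from h import *
s=snap('top','end.png');P=pts(s);Z=P[...,2]
reg=np.zeros(Z.shape,bool);reg[180:275,190:295]=1
for a,b,n in((.047,.062,'walls'),(.108,.14,'post')):
    m=(reg&(Z>a)&(Z<b)).astype(np.uint8); k=cv2.connectedComponentsWithStats(m); m=k[1]==1+np.argmax(k[2][1:,4])
    print(n,cv2.minAreaRect(P[m][:,:2].astype(np.float32)),np.median(Z[m]))
T=TR.inv().apply((P-TC).reshape(-1,3)).reshape(P.shape)
m=(abs(T[...,0])<.095)&(abs(T[...,1])<.14)&(T[...,2]>.016)&(abs(abs(T[...,1])-.048)>.006)
k=cv2.connectedComponentsWithStats(m.astype(np.uint8))
for i in range(1,k[0]):
    if k[2][i,4]>15: print((np.median(T[k[1]==i],0)*1000).round(),k[2][i,4])
```

```text
walls ((0.5322760343551636, 0.2064151018857956), (0.07071428000926971, 0.14068347215652466), 85.56968688964844) 0.057462382766751696
post ((0.5413668155670166, 0.20619922876358032), (0.02481234446167946, 0.022952457889914513), 84.61580657958984) 0.12126377602715137
[-45. -99.  24.] 293
[-31.  -7.  23.] 79
[-19. 114.  22.] 78
[-25.  82.  23.] 76
[-35.  20.  22.] 76
```

View pics/end.png

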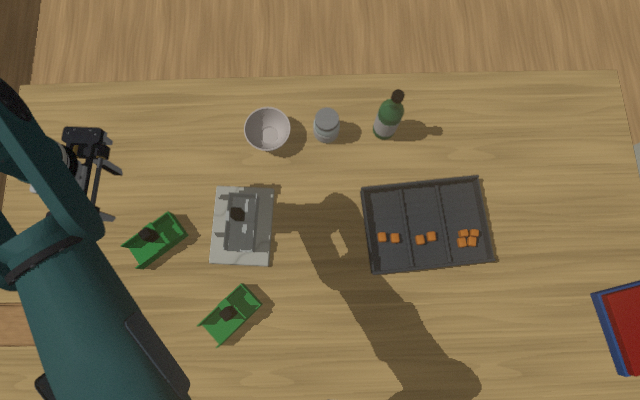

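The final view shows the chunks split 2/2/4 across the bays at (388,238), (426,239) and (468,238). The empty scoop stands upright on the board at (241,222), about 5 mm from its centre, and the tray and bystanders haven't moved.

```bash
python3 -c "
from bench import *
print(close_job())"
```

```text
the job is handed in; nothing more can be done
None
```

I handed the job in at about 19 s of the 67 s limit: all eight chunks are in the tray, split 2/2/4 across its bays, and the empty scoop is upright about 5 mm from the board's centre; the first grip closed too late and was redone, and no verdict came back.

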